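# Balance the unevenly loaded tube carrier on the rocker

### The arm

A 6-joint arm with a two-finger parallel gripper is mounted at the origin on a cart in front of the work surface, level with it; the furniture and walls round the work are solid. World frame = base frame: x ahead of the robot, y to its left, z up, the work surface at z = 0. Lengths are in m, angles in rad, forces in N, time in s.
With the tool pointing down it reaches from about 0.275 to 0.75 m from the base axis. Payload 10.2 kg.
Tool frame: the origin (TCP) lies midway between the tips of the shut fingers; the grasp point (between the pads) lies 19 mm behind it (env.hold_point_z is the distance from the TCP to the grasp point, in m); z points along the fingers, y is the line along which they close (so a half turn about z gives the same grasp; the last joint's range is limited). The gripper opens to 85 mm and grips with 20 to 120 N. Pads are 22 mm wide; open, the fingers measure 114 mm over their backs; the gripper's body (76 mm by 85 mm) begins 54 mm behind the grasp point. The pads swing forward as they close: fully open they stand 13 mm farther back than shut.
Start: joints at [-1.533, 0.313, 1.498, -0, 1.331, -0.223], TCP at [0.135, -0.507, 0.231] pointing down, gripper open.
Joint ranges: [-2.94, 2.94], [-0.97, 2.17], [0.19, 2.56], [-1.23, 4.37], [0.02, 3.11], [-2.88, 2.88]. Speed limits (rad/s): [2.39, 2.39, 3.01, 3.14, 3.14, 3.14].

### API

Orientations are given as a unit quaternion [x, y, z, w].
In Python, from bench import env, kinematics, monitor, eyes, job gives the robot as it stands. The module is installed in compiled form; this text tells all that it offers. Calls block until the motion is done:
- env.reach(position, orientation): joint-space move of the TCP to a pose.
- env.movel(position, velocity=0.15, frame=None, guard=None): straight line of the TCP; frame=None keeps the orientation; velocity is the mean speed in m/s. With guard (N) it stops when the force on the tool has changed by that much, and returns True; else False.
- env.set_joints(angles): joint-space move.
- env.release() and env.close_gripper(effort=None): open the fingers fully, or close them until they stop; effort is the grip in N (None keeps the last).
- env.hold(seconds).
- kinematics.ik(position, orientation): joint angles nearest the present ones, or None.
- monitor.sense(): the state.
- eyes.grab_frame(name): name is "scene" or "side" or "wrist"; returns a dict with "frame" (480x640x3 uint8, red, green, blue), "mtx" (3x3 intrinsics, pixels), "view" (4x4, takes a point from world to camera coordinates). Camera axes: x right, y down, z forward; pixel columns grow to the right and rows downward; lengths in m; the calibration is good to about 2 mm. The wrist camera is an equidistant fisheye: a pixel r from the principal point sees the ray r / f radians off the axis. A picture is of the moment at which its call begins. There is no depth.
A pose or a line that the arm cannot do raises env.MotionError and nothing moves.
- job.hand_in(): hands the job in; it is judged then, once.
The state is a dict: "clock": time; "joints": joint angles; "qvel": joint speeds; "joint_efforts": joint torques, N m; "position": TCP position; "ee_rot": TCP orientation; "contact_force": force on the tool from outside, world axes, zero at the start; "ft_torque": the same for the moment, N m; "finger_gap": opening from 0.0 (shut) to 1.0 (fully open); "gripper_force": force on a finger pad.
Only numpy, scipy, OpenCV 4.12 (cv2) and the standard library are available. Lean on these libraries where they do the work, as an engineer would, in place of code of your own. Each camera call takes 0.05 s, during which the arm holds its last target. There are 200 camera calls.

### The job

The closed tube carrier is loaded unevenly inside: lift it just off the worktop at trial points, feeling for the place along it where it balances with no tipping. Then lift it there, carry it level to the rocker and set it down gently, without pressing the sprung saddle hard down, in the shallow channel of the narrow saddle, so that it stays there level, balanced on the saddle alone, when you let go. Never let it tip steeply, and leave the other things on the worktop where they are.

Things in the scene. Friction and masses are not known exactly. Their poses are not given: they have to be found in the camera images.
- carrier: closed aluminium tube carrier, black end caps, 260 long x 30 wide x 40 mm high, parallel-sided, 0.6 to 0.85 kg, flat on the worktop at any yaw. Origin: middle of its underside; x along its length, z up. Both ends look alike, with marks every 20 mm on top; the contents are fixed off-centre inside: the balance point is 25 to 60 mm from mid-length, to one end or the other, unseen
- carrier_end_a (a point): middle of the lower edge of the carrier's +x end, 130 mm from its origin. Gripped across its width and lifted off its balance point, the carrier loads the wrist with a moment of its weight times the distance, the heavy end pulling down; it may turn in the fingers, and then the heavy end stays on the worktop
- carrier_end_b (a point): middle of the lower edge of the carrier's -x end, 130 mm from its origin
- rocker: bench rocker, switched off and fixed: grey drive housing 120 (x) x 100 (y) mm, 45 mm high, knob and switch on its -x side, a short pillar and on it a narrow saddle that does not tilt but is sprung: it sinks about 1 mm per 1.5 N, at most 10 mm, then is hard. Origin: centre of its underside on the worktop; x along the saddle's channel, z up
- saddle (a point): centre of the top of the saddle's flat rubber pad, 85 mm above the worktop when unloaded. The pad is 20 mm long along the rocker's x. The channel on it runs along that x, 38 mm wide between two cheeks 4 mm high and 6 mm thick; the carrier lies in it lengthwise, either way round, and stays up only with its balance point over the pad
- lab_timer: white bench timer, 66x66x18 mm; a bystander, leave it alone; origin at the centre of its underside
- tape_roll_1: beige tape roll lying flat, 64 mm across, 18 mm high; a bystander, leave it alone; origin at the centre of its underside
- tape_roll_2: smaller blue tape roll lying flat, 52 mm across, 14 mm high; a bystander, leave it alone; origin at the centre of its underside
- marker_1: marker pen with black cap, 140 mm long, 15 mm thick; a bystander, leave it alone; origin at the centre of its underside
- marker_3: marker pen with blue cap, 140 mm long, 15 mm thick; a bystander, leave it alone; origin at the centre of its underside
- tweezers: steel tweezers, 122 mm long, 8 mm high; a bystander, leave it alone; origin at the centre of its underside
Mind the look-alikes: they are no part of the job. Of the things like the rocker, leave any that is pink or purple; of the rest the larger one is meant.

How it is judged:
By the outcome, as a careful person would: the job done as asked, in the order asked, and still so for the second after the job is handed in, with the robot touching nothing.
It also fails if it takes over 58 s, if anything falls off the work surface, if the arm or the gripper's body presses on something with over 40 N, if the wrist force passes 120 N, or if a joint passes its speed limit or range.

## Working session

There is one attempt and no reset: what is moved stays moved. The work goes in short steps, each a Python script; the robot and the scene stay as the last script left them, time stands still between calls to the robot, and variables do not carry over. Pictures are saved under pics/ and viewed, at most 10 in all, crops included, and the job is handed in when it is done.

```bash
mkdir -p pics; cat > h.py <<'E'
import numpy as np, cv2
from bench import env, kinematics, monitor, eyes, job
def snap(n,tag):
    f=eyes.grab_frame(n); np.savez(f'pics/{tag}.npz',**{k:f[k] for k in('frame','mtx','view')})
    cv2.imwrite(f'pics/{tag}.png',f['frame'][:,:,::-1]); return f
def ray(f,u,v,fish=False):
    K=f['mtx'];V=f['view'];x=(u-K[0,2])/K[0,0];y=(v-K[1,2])/K[1,1]
    if fish:
        r=np.hypot(x,y);d=np.array([x/r*np.sin(r),y/r*np.sin(r),np.cos(r)]) if r>0 else np.array([0,0,1.])
    else: d=np.array([x,y,1.])
    R=V[:3,:3];return -R.T@V[:3,3], R.T@d/np.linalg.norm(d)
def onz(f,u,v,z,fish=False):
    c,d=ray(f,u,v,fish);return c+d*(z-c[2])/d[2]
def tri(*rays):
    A=np.zeros((3,3));b=np.zeros(3)
    for c,d in rays:
        P=np.eye(3)-np.outer(d,d);A+=P;b+=P@c
    p=np.linalg.solve(A,b);return p,[np.linalg.norm(np.cross(p-c,d)) for c,d in rays]
def ld(tag): return dict(np.load(f'pics/{tag}.npz'))
def proj(f,p,fish=False):
    q=f['view'][:3,:3]@np.asarray(p)+f['view'][:3,3];K=f['mtx']
    if fish:
        t=np.arctan2(np.hypot(q[0],q[1]),q[2])/np.hypot(q[0],q[1]);x,y=q[0]*t,q[1]*t
    else: x,y=q[0]/q[2],q[1]/q[2]
    return K[0,0]*x+K[0,2],K[1,1]*y+K[1,2]
E
python3 - <<'E'
from h import *
for n in('scene','side','wrist'):
    f=snap(n,n); V=f['view'];print(n,(-V[:3,:3].T@V[:3,3]).round(3),f['mtx'][0,0])
s=monitor.sense();print(s['clock'],s['contact_force'],s['ft_torque'],s['ee_rot'])
E
```

```text
scene [-0.189  0.111  1.019] 455.86804596355455
side [ 0.096 -1.255  0.978] 528.8624257507182
wrist [ 0.215 -0.486  0.373] 371.64829954431775
0.15 [-0.19765281  0.37115075 -0.58333125] [-0.01255706 -0.04594979  0.05057204] [ 9.91512537e-01  1.30010285e-01  4.83680732e-05 -4.60014240e-04]
```

View pics/scene.png

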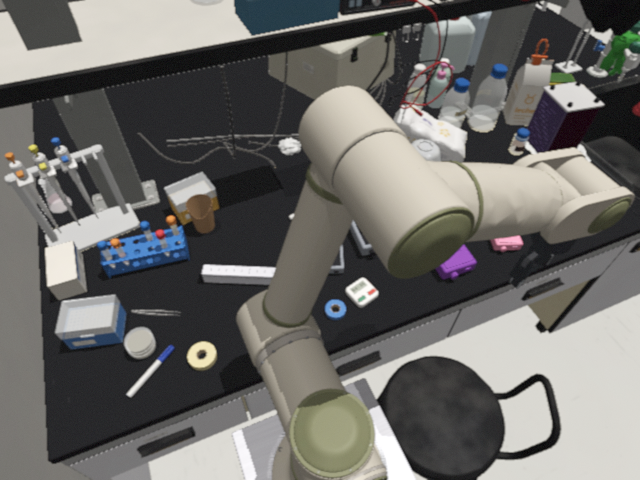

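View pics/side.png

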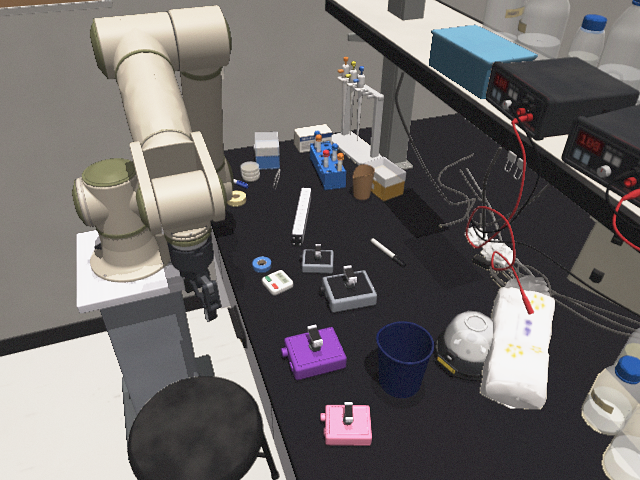

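Scene: the carrier is the bar running from (203,273) to about (275,276) and then hidden by the arm. Side: the carrier runs from (297,240) to (306,190). There are four rockers in the side view: small grey (318,260), larger grey (348,290), purple (314,352) and pink (347,424). Ruling out the pink and purple ones, the larger grey at (348,290) is the one meant. I'll confirm that in a wrist view from above.

```bash
python3 - <<'E'
from h import *
f=ld('side')
for n,u,v,z in[('car near',297,240,.02),('car far',306,190,.02),('rock',350,292,.04),('small',318,262,.03),('saddle',350,272,.085),('marker',388,250,.01)]: print(n,onz(f,u,v,z).round(3))
f=ld('scene')
for n,u,v,z in[('car left',203,273,.02)]: print(n,onz(f,u,v,z).round(3))
q=[1,0,0,0]
for p in([.42,.0,.33],[.42,-.15,.33],[.42,.1,.3]): print(p,kinematics.ik(p,q))
E
```

```text
car near [ 0.454 -0.112  0.02 ]
car far [0.564 0.129 0.02 ]
rock [ 0.508 -0.38   0.04 ]
small [ 0.475 -0.234  0.03 ]
saddle [ 0.516 -0.356  0.085]
marker [ 0.691 -0.229  0.01 ]
car left [0.562 0.115 0.02 ]
[0.42, 0.0, 0.33] [-2.80571412e-01  1.81130160e-02  1.59259090e+00 -4.44089210e-16
  1.53088874e+00  1.29022491e+00]
[0.42, -0.15, 0.33] [-6.06846574e-01  7.92465644e-02  1.52815845e+00 -4.44089210e-16
  1.53418764e+00  9.63949752e-01]
[0.42, 0.1, 0.3] [-3.90004627e-02  5.77719852e-02  1.62754681e+00 -4.44089210e-16
  1.45627386e+00  1.53179586e+00]
```

```bash
python3 - <<'E'
from h import *
for i,p in enumerate(([.42,-.28,.33],[.42,-.06,.33])):
    env.reach(p,[1,0,0,0]); f=snap('wrist',f'w{i}');V=f['view'];print((-V[:3,:3].T@V[:3,3]).round(3)); 
f=snap('scene','scene2');snap('side','side2');s=monitor.sense();print(s['clock'],s['position'],s['contact_force'],s['ft_torque'])
E
```

```text
[ 0.502 -0.281  0.472]
[ 0.503 -0.061  0.472]
2.6417 [ 0.4202099  -0.06119566  0.32974592] [-0.10737327 -0.83655785 -0.28294701] [0.02682129 0.00536214 0.01056459]
```

View pics/w0.png

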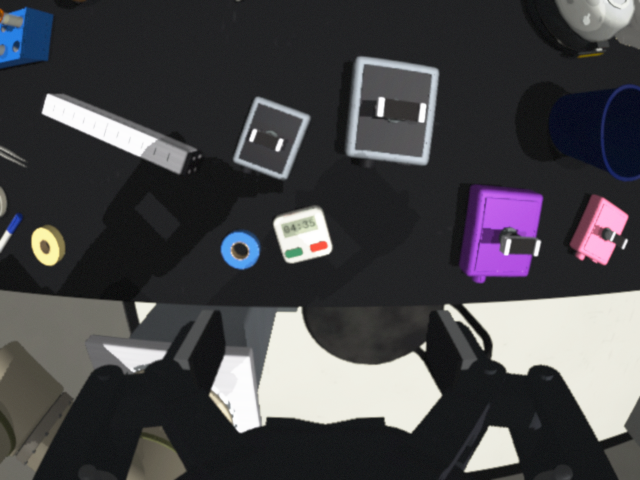

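View pics/w1.png

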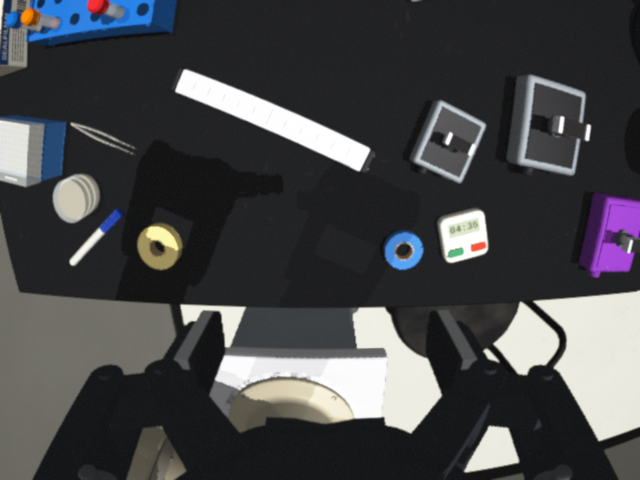

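w0 shows the four look-alikes: larger grey (395,110), small grey (270,138), purple (503,235) and pink (601,230). The larger grey fits: it isn't pink or purple, and it is bigger than the small grey. Its knob at (370,160) puts rocker +x roughly up in the image, which is world +x. Next is one enlarged composite to confirm it and get corner pixels.

```bash
python3 - <<'E'
from h import *
a=ld('w0')['frame'];b=ld('w1')['frame']
c=lambda im,x,y,w,h,s:cv2.resize(im[y:y+h,x:x+w],None,fx=s,fy=s,interpolation=cv2.INTER_CUBIC)
top=np.hstack([c(a,340,45,110,130,3),c(b,500,65,100,130,3)]) # 330,300 wide
top=np.pad(top[:300],((0,0),(0,800-top.shape[1]),(0,0)))
bot=np.hstack([c(a,35,85,180,100,2),c(b,168,60,220,120,2)[:200]])
bot=np.pad(bot,((0,0),(0,0),(0,0)))
bot2=bot[:, :800]
out=np.vstack([top,bot2]);cv2.imwrite('pics/comp.png',out[:,:,::-1]);print(out.shape)
E
```

```text
(500, 800, 3)
```

View pics/comp.png

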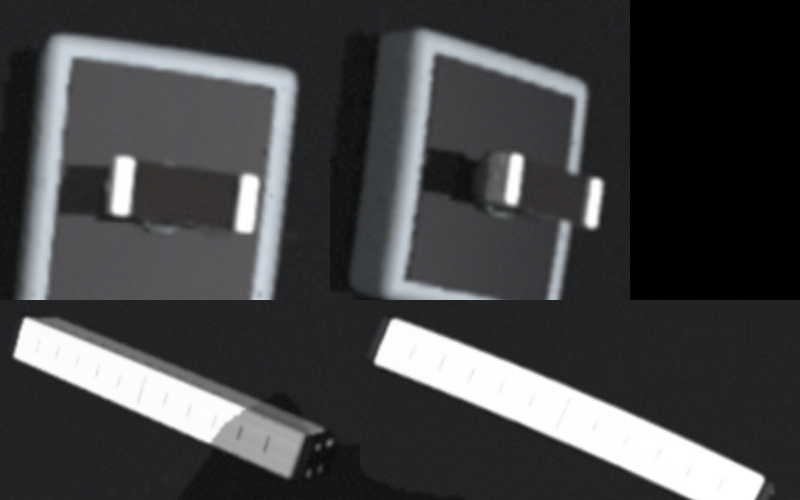

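```bash
python3 - <<'E'
from h import *
A,B=ld('w0'),ld('w1')
def blobs(f,x,y,w,h,t):
    g=cv2.cvtColor(f['frame'],cv2.COLOR_RGB2GRAY)[y:y+h,x:x+w]
    n,l,s,c=cv2.connectedComponentsWithStats((g>t).astype(np.uint8))
    return [(c[i]+[x,y],s[i,4],l==i) for i in range(1,n) if s[i,4]>15]
ca=[b[0] for b in blobs(A,370,90,60,45,200)];cb=[b[0] for b in blobs(B,552,108,45,40,200)]
print(ca,cb)
P=[]
for u,v in zip(sorted(ca,key=lambda p:p[0]),sorted(cb,key=lambda p:p[0])):
    p,e=tri(ray(A,*u,True),ray(B,*v,True));P.append(p);print('cheek',p.round(4),np.round(e,4))
if len(P)==2: d=P[0]-P[1];print('mid',(P[0]+P[1])/2,'sep',np.linalg.norm(d),'yaw',np.arctan2(-d[0],d[1]))
print('carmid',tri(ray(A,106,130,True),ray(B,269.5,116.5,True)))
for n,u,v in(('L1',(49,94),(185.5,69)),('L2',(42.5,113),(175.5,91.5)),('R1',(187.5,150),(370.5,149))): print(n,tri(ray(A,*u,True),ray(B,*v,True)))
b=max(blobs(B,165,55,225,125,150),key=lambda b:b[1]);ys,xs=np.nonzero(b[2])
pts=np.array([onz(B,x+165,y+55,.04,True)[:2] for x,y in zip(xs,ys)],np.float32)*1000
r=cv2.minAreaRect(pts);bx=cv2.boxPoints(r);print('rect mm',r,bx)
# rocker housing rim yaw check from w0 corners
S=ld('side2');print('proj check side: mid', proj(S,(P[0]+P[1])/2))
E
```

```text
[array([380.5, 106.5]), array([422.05882353, 112.3627451 ]), array([428.19565217, 125.15217391])] [array([560.91525424, 124.42372881]), array([587.44, 132.28])]
cheek [ 0.5171 -0.337   0.088 ] [0.0002 0.0002]
cheek [ 0.5129 -0.381   0.0875] [0.0003 0.0003]
mid [ 0.51498444 -0.35897738  0.08773977] sep 0.044226268767704885 yaw -0.09456887674186183
carmid (array([0.50840643, 0.00295776, 0.03888568]), [np.float64(0.0001158901754930601), np.float64(0.00011589017549352927)])
L1 (array([0.57335204, 0.1060284 , 0.03558009]), [np.float64(0.00034359249801349854), np.float64(0.00034359249801354516)])
L2 (array([0.54713456, 0.11871805, 0.03804782]), [np.float64(0.00037548209353665776), np.float64(0.0003754820935367939)])
R1 (array([ 0.47130511, -0.11385161,  0.03894176]), [np.float64(0.0014909565771793268), np.float64(0.0014909565771793916)])
rect mm ((508.985107421875, 3.0753860473632812), (243.55801391601562, 30.66483497619629), 64.79470825195312) [[ 443.25137  -100.579254]
 [ 470.99652  -113.638275]
 [ 574.7189    106.73003 ]
 [ 546.9737    119.78905 ]]
proj check side: mid (np.float64(350.1503395838502), np.float64(272.08927625626876))
```

The saddle centre measures (0.515, -0.359), with cheek tops at z = 0.088 (expected 0.089), cheek separation 44 mm and channel yaw -5.4°. The carrier's middle is at (0.509, 0.003), yaw 64.8°, top at about 0.039; its measured length of 244 mm plus the end caps agrees with 260. All of it fits, so I'll do the first trial lift at mid-length.

```bash
cat >> h.py <<'E'
YAW=np.deg2rad(64.8);U=np.array([np.cos(YAW),np.sin(YAW)]);MID=np.array([.5087,.003])
def quat(phi): return [np.cos(phi/2),np.sin(phi/2),0,0]
def ft(n=8):
    L=[]
    for _ in range(n):
        env.hold(.04);s=monitor.sense();L.append(np.r_[s['contact_force'],s['ft_torque']])
    return np.mean(L,0),np.std(L,0)
def trial(s,mid,u,yaw,zg=.010,lift=.006,effort=90):
    p=mid+s*u
    env.reach([*p,.075],quat(yaw)); env.movel([*p,zg],velocity=.1,guard=15)
    t0,sd=ft(); env.close_gripper(effort=effort); env.hold(.1);t1,_=ft(4)
    env.movel([*p,zg+lift],velocity=.02); env.hold(.3); t2,_=ft()
    W=-(t2-t0)[2];n=np.array([-u[1],u[0]])
    st=monitor.sense()
    print('t0',t0.round(3),'sd',sd.round(3));print('t1-t0',(t1-t0).round(3));print('t2-t0',(t2-t0).round(3))
    print('W',W,'d',(t2-t0)[3:5]@n/W,'gap',st['finger_gap'],'pf',st['gripper_force'],'pos',st['position'],'clk',st['clock'])
E
python3 - <<'E'
from h import *
trial(0,MID,U,YAW)
f=snap('side','side3'); snap('wrist','w3')
E
```

```text
t0 [-0.028 -0.195 -0.061  0.021  0.011 -0.015] sd [0.435 0.55  0.38  0.036 0.025 0.025]
t1-t0 [-1.184  1.197  5.34   0.085  0.306 -0.01 ]
t2-t0 [-0.084  0.306 -5.617  0.163 -0.078  0.016]
W 5.617229521548106 d -0.032135101907991466 gap 0.33769636699295413 pf 89.04935002326965 pos [0.50869018 0.00298376 0.0159967 ] clk 6.7583
```

Mid-length lift: weight about 5.6 N, with the moment pulling to the -u end at about -32 mm. I'll set it down and try there.

```bash
python3 - <<'E'
from h import *
p=MID
env.movel([*p,.0102],velocity=.03);env.release();env.movel([*p,.075],velocity=.15)
trial(-.035,MID,U,YAW)
print(ft(15)[0].round(3))
snap('wrist','w4')
E
```

```text
t0 [ 0.37   0.016  0.331  0.017 -0.     0.002] sd [0.691 0.309 0.534 0.028 0.025 0.028]
t1-t0 [ 0.45  -0.915  4.377 -0.091 -0.019  0.005]
t2-t0 [-4.94e-01 -2.90e-02 -6.25e+00 -1.70e-02 -1.30e-02  6.00e-03]
W 6.250254758117693 d 0.0015353960867568505 gap 0.3323117046138976 pf 89.03452634811401 pos [ 0.49380443 -0.02867245  0.01600751] clk 11.6833
[ 3.700e-02  1.330e-01 -5.956e+00 -3.300e-02 -4.000e-03  3.000e-03]
```

```bash
python3 - <<'E'
from h import *
t,_=ft(40);n=np.array([-U[1],U[0]])
for b in([0,0],[.019,.005]): print(t.round(3),(t[3:5]-b)@n/-t[2])
# carrier top centre line in pics: compare height of ends before/after (level?)
for tag in('w4',):
    f=ld(tag);print([np.round(proj(f,[*(MID+U*s),.046],True)) for s in(-.12,.12)])
E
```

```text
[ 6.300e-02  8.600e-02 -5.902e+00 -1.000e-02  4.000e-03 -1.000e-03] 0.0017916140252832004
[ 6.300e-02  8.600e-02 -5.902e+00 -1.000e-02  4.000e-03 -1.000e-03] 0.0043436022934994324
[array([325., 485.]), array([324., -93.])]
```

View pics/w4.png

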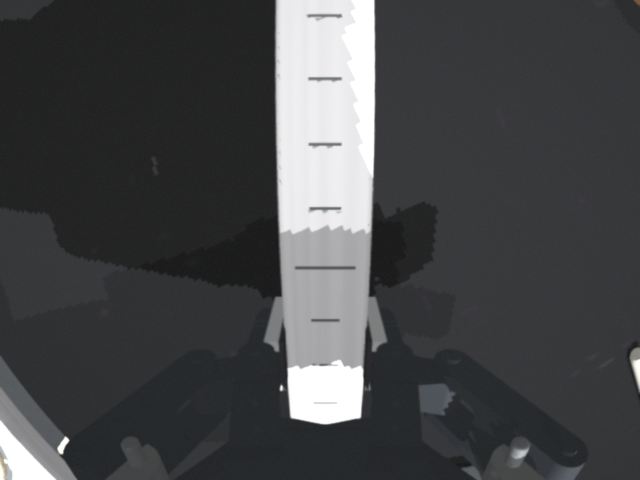

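The grip is straight: the carrier's centreline is at u≈325, as predicted, and it is held level. The balance point is about 2.5 mm on the +x side of the grasp, and I'll allow for that when placing. Now carrying it to hover over the saddle.

```bash
python3 - <<'E'
from h import *
ph=-.0946;S=np.array([.515,-.359]);u=np.array([np.cos(ph),np.sin(ph)]);T=S-.0025*u
p=monitor.sense()['position']
env.movel([p[0],p[1],.17],velocity=.1)
env.movel([*T,.17],velocity=.12,frame=quat(ph))
env.movel([*T,.108],velocity=.06);env.hold(.3)
t,_=ft(10);s=monitor.sense();print(t.round(3),s['position'],s['clock'],s['joints'].round(2) if hasattr(s['joints'],'round') else s['joints'])
f=snap('side','side5');snap('scene','scene5');snap('wrist','w5')
im=f['frame'][190:340,250:450];im=cv2.resize(im,None,fx=4,fy=4,interpolation=cv2.INTER_CUBIC)
cv2.imwrite('pics/side5c.png',im[:,:,::-1])
E
```

```text
[ 6.700e-02 -1.110e-01 -5.764e+00 -5.000e-03  8.000e-03 -1.300e-02] [ 0.51251629 -0.35876202  0.10800996] 20.525 [-0.8   0.64  1.32  0.    1.17  0.87]
```

View pics/side5c.png

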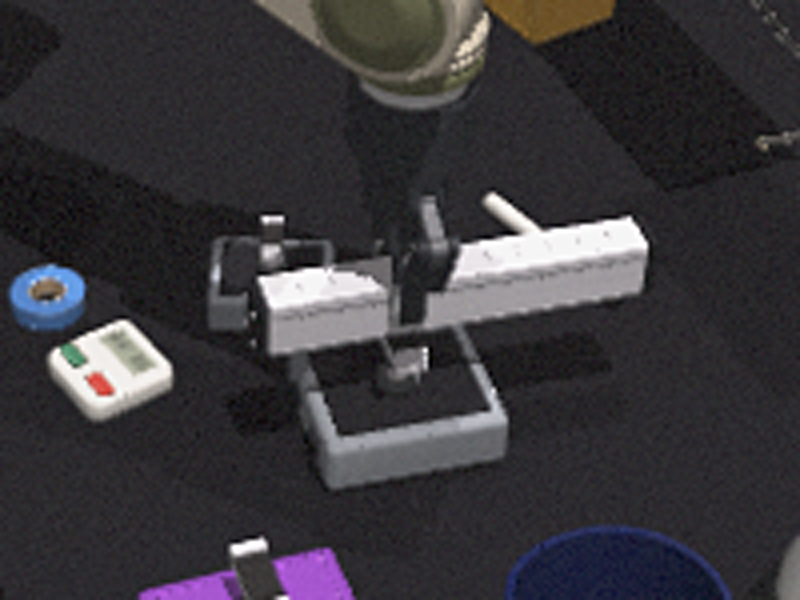

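View pics/w5.png

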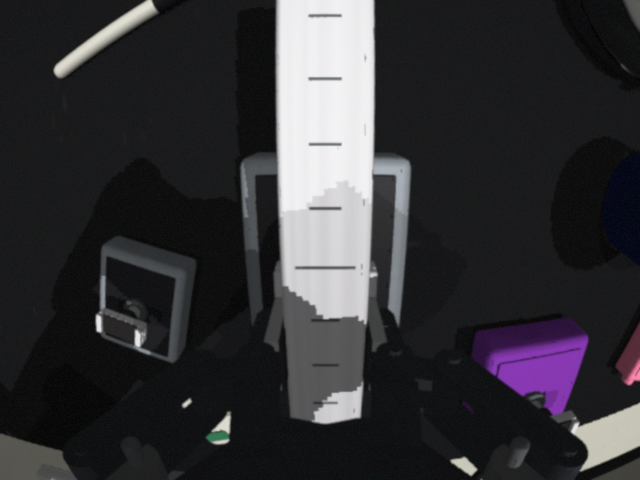

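In the side crop the carrier is parallel to the housing and over the pillar. In w5 the housing rim (243 to 410) and the cheeks (276 and 373) are symmetric about the carrier's centreline at 325. Lowering slowly while watching the force.

```bash
python3 - <<'E'
from h import *
p=monitor.sense()['position'];x,y=.515-.0025*np.cos(-.0946),-.359+.0025*np.sin(.0946)
env.movel([x,y,.0985],velocity=.03);
t0,_=ft(10);print(t0.round(3))
z=.0985
while z>.088:
    z-=.001;env.movel([x,y,z],velocity=.02);env.hold(.1);t,_=ft(6);print(round(z,4),t[:5].round(3))
    if t[2]>-.9: break
print(monitor.sense()['clock'])
E
```

```text
[-2.600e-02  1.620e-01 -5.946e+00 -1.000e-03  1.600e-02 -2.000e-03]
0.0975 [ 0.21  -0.104 -6.221  0.016  0.012]
0.0965 [-0.112  0.358 -5.853 -0.011  0.01 ]
0.0955 [ 0.331  0.402 -5.655  0.015  0.019]
0.0945 [ 0.339 -0.323 -4.658 -0.06  -0.069]
0.0935 [ 0.685 -0.145 -3.064 -0.051 -0.095]
0.0925 [ 0.5   -0.478 -1.549 -0.094 -0.117]
0.0915 [ 0.656 -0.48  -0.422 -0.125 -0.156]
25.7583
```

Contact came at 0.095 as predicted, and the saddle now carries the weight. I'll ease the grip first, then release and back off.

```bash
python3 - <<'E'
from h import *
x,y=monitor.sense()['position'][:2]
env.close_gripper(effort=20);env.hold(.2);print(ft(10)[0].round(3))
env.release();env.hold(.3);snap('wrist','w6')
env.movel([x,y,.20],velocity=.05);env.hold(.5);f=snap('side','side6');env.hold(1);g=snap('side','side7');snap('scene','scene7')
print(np.abs(f['frame'].astype(int)-g['frame']).max(),monitor.sense()['clock'])
im=lambda f:cv2.resize(f['frame'][200:330,250:450],None,fx=4,fy=4,interpolation=cv2.INTER_CUBIC)
cv2.imwrite('pics/side7c.png',im(g)[:,:,::-1])
E
```

```text
[ 1.43  -1.2   -0.398 -0.221 -0.238 -0.023]
31 31.5
```

View pics/side7c.png

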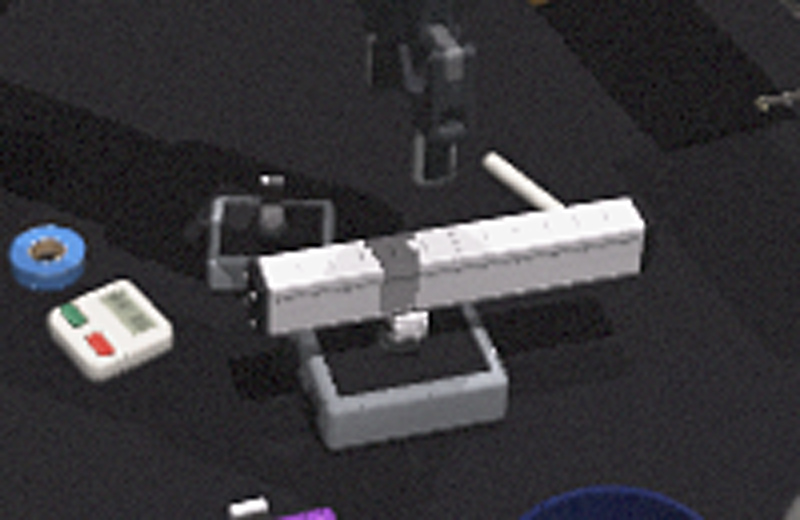

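After release the carrier rests level in the channel: both lower ends, at (270,334) and (637,270) in the crop, dropped equally from the level carry. It stayed put over the next second and the gripper is clear.

```bash
python3 -c "
from h import *
print(job.hand_in())"
```

```text
the job is handed in; nothing more can be done
None
```

The carrier was found to balance about 32 mm from mid-length, set down in the larger grey rocker's saddle channel, and stayed level on its own when I let go; I handed the job in shortly after 31.5 s on the robot's clock.

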